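# Seat the hold-down rail on the glass-cutting jig and hold it down

## Task

Fit the hold-down rail onto the glass-cutting jig, its red end on the pin with the red collar, so that both locating pins go up into the sockets under its ends and it drops onto the spring collars. Then press it down against the springs until it lies flat on the amber glass along its whole length, and finish while still holding it down firmly so that a colleague can score along it: do not let go, do not shift the glass or press hard enough to crack it, and leave the cutter, tub, hammer and suction lifter where they are.

Things in the scene. Friction and masses are not known exactly. Their poses are not given: they have to be found in the camera images.
- rail: loose aluminium hold-down rail (straightedge), 300 x 44 mm, about 0.45 kg, starts flat on the bench. Origin: centre of its flat underside; x along its length towards the red-capped end, z up. The middle 220 mm is a plate 8 mm thick; each end is a block 40 mm long, 44 wide, 28 high with a blind socket in its underside, unseen from above. Steel scoring edge on its -y side
- rail_grip (a point): centre of the top of the rail's straight black grip rib: rubber-covered, 150 mm long (along the rail), 24 mm wide, top 46 mm above the rail's underside, sides free down to the 8 mm plate. Take it from above with the fingers across the rail. Same axes as the rail
- socket_red (a point): centre of the mouth of the round socket (15 mm diameter, 24 mm deep, mouth bevelled 2 mm) in the underside of the rail's red-capped end, 130 mm from the rail's origin along +x
- socket_plain (a point): centre of the mouth of the slotted socket (15 mm wide, 24 mm along the rail, 24 mm deep, bevelled 2 mm) in the underside of the rail's dark-capped end, 130 mm from the rail's origin along -x
- jig: glass-cutting jig, fixed to the bench: plywood board 350 (x) x 230 (y) x 18 mm with a grey mat, origin at the centre of its underside. Wooden fence 10 mm high at y = +70 to +86 mm, 210 mm long. On the line y = 0, at x = +130 and -130 mm, stand two steel pins with sprung collars; the fitted rail lies along this line, its x along the jig's x
- pin_red (a point): tip of the bullet-nosed steel pin (12 mm diameter, 4 mm at the tip, nose 8 mm long) that stands through the red collar at jig x = +130 mm; tip 24 mm above the board, 42 mm above the bench, 14 mm above the raised collar
- pin_plain (a point): tip of the like pin that stands through the dark grey collar at jig x = -130 mm, same heights
- spring_red (a joint): how far the red collar is pushed down, m: 0 raised (flange 26 mm across, 28 mm above the bench, 6 mm above the glass), 0.006 when the rail lies on the glass. Each spring takes 3 N to start, 6 N at 6 mm: a released rail rests on the collars, clear of the glass; about 8 N of push on the rail brings it to the glass, and what is beyond that presses on the glass
- spring_plain (a joint): the same for the dark grey collar
- glass: pane of amber glass, 200 x 130 x 4 mm, 0.26 kg, loose, lying on the board between the collars with one long edge near the fence, top 22 mm above the bench; origin: centre of its underside
- cutter: pencil-shaped glass cutter, 130 mm long, 12 mm high, brass and green, loose on the jig's board at about y = -98 mm, along x; origin near mid-length on its underside (bystander)
- tub: blue-grey plastic tub of small wooden blocks, 100 x 75 x 45 mm, blocks up to about 55 mm; origin: centre of its underside (bystander)
- hammer: tack hammer, 240 mm long, lying on the bench (bystander)
- lifter: black double suction lifter for sheet glass, 196 x 86 x 70 mm, lying cups down; origin: centre of its underside (bystander)
Mind the look-alikes: they are no part of the job. What is meant by the glass is not green, pink or purple, and is the smaller of those in its own colour.

How it is judged:
By the outcome, as a careful person would: the job done as asked, in the order asked, and still so for the second after the job is handed in, while the arm keeps its last pose, push and grip.
It also fails if it takes over 42 s, if anything falls off the work surface, if the arm or the gripper's body presses on something with over 40 N, if the wrist force passes 120 N, or if a joint passes its speed limit or range.

## Robot

A 6-joint arm with a two-finger parallel gripper is mounted at the origin on the work surface. World frame = base frame: x ahead of the robot, y to its left, z up, the work surface at z = 0. Lengths are in mm, angles in rad, forces in N, time in s.
With the tool pointing down it reaches from about 350 to 950 mm from the base axis. Payload 17.4 kg.
Tool frame: the origin (TCP) lies midway between the tips of the shut fingers; the grasp point (between the pads) lies behind it (grasp_offset is the z of the grasp point in the tool frame, in mm); z points along the fingers, y is the line along which they close (so a half turn about z gives the same grasp; the last joint's range is limited). The gripper opens to 93 mm and grips with 3 to 60 N. Pads are 15 mm wide; open, the fingers measure 128 mm over their backs; the gripper's body (75 mm by 188 mm) begins 65 mm behind the grasp point.
Start: joints at [-1.318, 0.116, 1.442, -0, 1.584, -0.038], TCP at [193.526, -646.669, 218.646] pointing down, gripper open.
Joint ranges: [-2.83, 2.83], [-0.83, 2.19], [0.07, 2.5], [-1.14, 4.28], [0.01, 3], [-2.97, 2.97]. Speed limits (rad/s): [1.89, 1.89, 2.22, 3.14, 3.14, 3.14].

## Interface

Orientations are given as a unit quaternion [w, x, y, z].
In Python, from bench import * gives the robot as it stands. The module is installed in compiled form; this text tells all that it offers.
- The arm moves only by the tool servo_tool, never from a script. Its argument "steps" is a list of rows, each an object of numbers: "jaw": the opening, from -1 (shut) to 1 (fully open); "x", "y", "z": the shift along the tool's x, y, z as a fraction of full scale; "ax", "ay", "az": the turn, a rotation vector about the tool's x, y, z as a fraction of full scale. In form: [{"jaw": .., "x": .., "y": .., "z": .., "ax": .., "ay": .., "az": ..}, ...]. A call has exactly 8 rows; each row shifts and turns the commanded pose from where the row before left it, along the tool's axes as they then stand; what a row does not reach is not made up. Full scale, the value 1, is 30 mm for a shift and 8 degrees for a turn. A row lasts 1/10 s, in which the tool goes at most 50 mm and 8.59 degrees, less where a joint would pass 70% of its speed; a pose out of reach is approached as far as the arm can. A call with a number of a shift or a turn outside -1 to 1 is refused whole. A call with a gripper value outside its range is refused whole. The fingers move at their own pace and stop on an object; "squeeze" is the grip in N (left out, the last holds). Time passes only in rows, so rows that do not move let the fingers close, or fill a call up. It gives the time, the measured TCP pose, the force, the opening and the grip force at its end, in the units of the state.
- get_obs(): the state, without advancing time (a new reading comes with each control period).
- snapshot(name): name is "scene" or "top"; returns a dict with "image" (400x640x3 uint8, red, green, blue), "z_map" (400x640 float32, mm along the optical axis (not along the pixel's ray), 0 where there is no reading), "vfov" (degrees; the focal length in pixels is half the picture's height over the tangent of half this angle, whatever the lens; pixels are square), "cx", "cy" (the principal point, pixels), "xyz" and "attitude" of the camera in the world. Camera axes: x right, y up, looking along -z (the intrinsics and any distortion apply to the point x, -y, -z); pixel columns grow to the right and rows downward; lengths in mm; the calibration is good to about 2 mm. A picture is of the moment at which its call begins.
- hand_in(): hands the job in; it is judged then, once.
Trained networks look in the newest picture that a camera, given by its name, has taken for a name from the list of things; names that differ only in an ending like _2 or _b are one class to them, and where a whole thing is asked for, a point or a joint stands for the part that bears it (a point fixed in the world has none). Each returns a list of dicts, best first, with "confidence" (0 to 1); they miss things now and then, are a little off and sometimes report something else, mostly with a low value. They report only what shows in the picture. A call takes as long as a camera call. They do not tell look-alikes from the thing itself.
- look_for(camera, thing): "bbox" ([left, top, right, bottom] in pixels, round what is visible of it).
- regions_of(camera, thing): "pixels" (400x640 bool, what is visible of it) and "bbox" ([left, top, right, bottom] in pixels, round what is visible of it).
- landmark_of(camera, thing): "point" ([row, column] in pixels: a listed point, or the origin of a listed thing).
The state is a dict: "time": time; "q": joint angles; "dq": joint speeds; "tau": joint torques, N m; "eef_pos": TCP position; "ee_rot": TCP orientation; "wrist_force": force on the tool from outside, world axes, zero at the start; "wrist_torque": the same for the moment, N m; "finger_gap": opening from 0.0 (shut) to 1.0 (fully open); "grasp_force": force on a finger pad.
Only numpy, scipy, OpenCV 4.12 (cv2) and the standard library are available. Lean on these libraries where they do the work, as an engineer would, in place of code of your own. Each camera call takes 0.05 s, during which the arm holds its last target. There are 200 camera calls.

## Working session

There is one attempt and no reset: what is moved stays moved. The work goes in short steps, Python scripts to look and compute and a tool call to move; the robot and the scene stay as the last step left them, time stands still between calls to the robot, and variables do not carry over. Pictures are saved under pics/ and viewed, at most 10 in all, crops included, and the job is handed in when it is done.

Besides the shell and the picture viewer there is one more tool, called after "Emit:" as a command line: name --argument value ..., lists and objects as JSON in quotes. servo_tool: Moves the arm, as the interface text tells. Shift numbers are shares of 30 mm and turn numbers shares of 8 degrees, none past 1 either way. Its arguments: {"type":"object","properties":{"steps":{"type":"array"},"squeeze":{"type":"number"}},"required":["steps"]}

```bash
mkdir -p pics; cat > h.py <<'E'
from bench import *
import numpy as np, cv2
from scipy.spatial.transform import Rotation as R
def rot(q): return R.from_quat([q[1],q[2],q[3],q[0]])
def cam(s):
    a=np.array(s["attitude"]); 
    return a if a.shape==(3,3) else rot(a).as_matrix()
def world(s,r,c,z=None,depth=None):
    f=200/np.tan(np.radians(s["vfov"])/2)
    d=np.array([(c-s["cx"])/f,-(r-s["cy"])/f,-1.]); d=cam(s)@d; o=np.array(s["xyz"])
    t=depth if z is None else (z-o[2])/d[2]
    return o+t*d
E
python3 - <<'E'
from h import *
o=get_obs(); print(o)
for n in("top","scene"):
    s=snapshot(n); print({k:v for k,v in s.items() if k not in("image","z_map")})
    np.savez("%s0.npz"%n,**s)
    cv2.imwrite("pics/%s0.png"%n,s["image"][:,:,::-1])
    for t in("rail","jig","glass","cutter","tub","hammer","lifter"):
        print(n,t,[(np.round(d["confidence"],2),d["bbox"]) for d in look_for(n,t)])
    for t in("rail","rail_grip","socket_red","socket_plain","pin_red","pin_plain","glass","jig"):
        print(n,t,[(np.round(d["confidence"],2),np.round(d["point"],1)) for d in landmark_of(n,t)])
E
```

```text
{'time': 0.0, 'q': array([-1.31779206e+00,  1.16480648e-01,  1.44228832e+00,  2.87202112e-05,
        1.58394936e+00, -3.77672284e-02]), 'dq': array([ 0.00160471, -0.00046095,  0.00096631, -0.00077267,  0.00015215,
       -0.00015329]), 'tau': array([-7.14580274e-04, -7.21260166e+01, -6.22617459e+01,  7.78366928e-02,
        2.37970892e-02, -6.73693148e-05]), 'eef_pos': array([ 193.48788087, -646.46667413,  217.89444741]), 'ee_rot': array([-5.61122142e-04,  9.89449912e-01,  1.44874273e-01, -4.61788260e-05]), 'wrist_force': array([0.71270432, 0.20558529, 0.13953726]), 'wrist_torque': array([ 0.02629394,  0.01638144, -0.01551099]), 'grasp_force': 0.0, 'finger_gap': 1.001564785848564}
{'vfov': 53.28347598873013, 'cx': 324.2027762222309, 'cy': 203.85200879021662, 'xyz': array([ 411.12464939,  -15.76833971, 1316.64301955]), 'attitude': array([ 0.70730998,  0.03986826, -0.02239538, -0.70542297])}
top rail []
top jig [(np.float64(0.75), [238.7, 143.3, 316.7, 254.2]), (np.float64(0.69), [253.1, 169.4, 298.4, 232.0]), (np.float64(0.58), [296.9, 181.0, 313.5, 219.5])]
top glass [(np.float64(0.
[... 1983 characters left out ...]
e lifter [(np.float64(0.81), [453.1, 193.5, 519.7, 230.6])]
scene rail [(np.float64(0.83), array([236.8, 252.5]))]
scene rail_grip [(np.float64(0.76), array([227. , 247.4]))]
scene socket_red [(np.float64(0.79), array([268.5, 237.7])), (np.float64(0.51), array([248.3, 381.7]))]
scene socket_plain [(np.float64(0.91), array([200.5, 266.5]))]
scene pin_red [(np.float64(0.59), array([250.2, 380.7]))]
scene pin_plain [(np.float64(0.72), array([180.8, 361.4])), (np.float64(0.17), array([198.4, 144.2]))]
scene glass [(np.float64(0.83), array([150.5, 238.1])), (np.float64(0.76), array([272.6, 486.3])), (np.float64(0.75), array([215.4, 372.1])), (np.float64(0.62), array([147. , 438.3]))]
scene jig []
```

```bash
ls pics
```

```text
scene0.png
top0.png
```

View pics/top0.png

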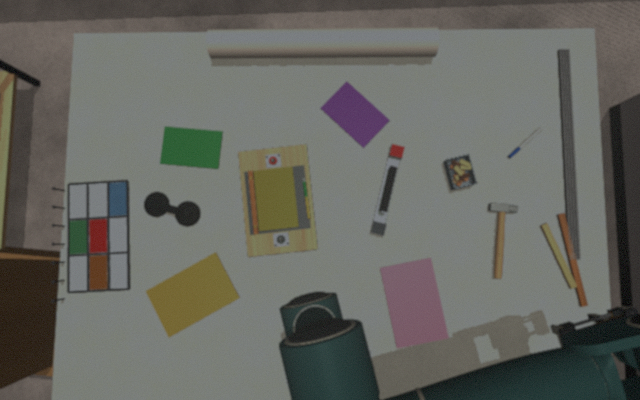

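```bash
python3 - <<'E'
from h import *
t=dict(np.load("top0.npz")); im=t["image"][130:270,225:415]
cv2.imwrite("pics/topcrop.png",cv2.resize(im,None,fx=4.2,fy=4.2,interpolation=cv2.INTER_CUBIC)[:,:,::-1])
s=dict(np.load("scene0.npz"))
def P(n,S,r,c,z): print(n,np.round(world(S,r,c,z),1))
P("grip top",t,188.9,388.2,46);P("grip sc",s,227,247.4,46)
P("sockred top",t,155.9,394.3,0);P("sockred sc",s,268.5,237.7,0);P("sockplain sc",s,200.5,266.5,0)
P("pr top",t,157.8,274.6,42);P("pp top",t,239.5,281.9,42);P("pr sc",s,250.2,380.7,42);P("pp sc",s,180.8,361.4,42)
P("glass top",t,199.1,277.6,18);P("glass sc",s,215.4,372.1,18)
E
```

```text
grip top [ 571.7 -188.7   46. ]
grip sc [ 575.5 -198.1   46. ]
sockred top [ 688.4 -216.4    0. ]
sockred sc [ 686.4 -223.4    0. ]
sockplain sc [ 442.6 -155.4    0. ]
pr top [673.8 178.   42. ]
pp top [409.2 150.7  42. ]
pr sc [664.4 183.3  42. ]
pp sc [406.6 150.1  42. ]
glass top [541.2 169.7  18. ]
glass sc [526.1 174.5  18. ]
```

View pics/topcrop.png

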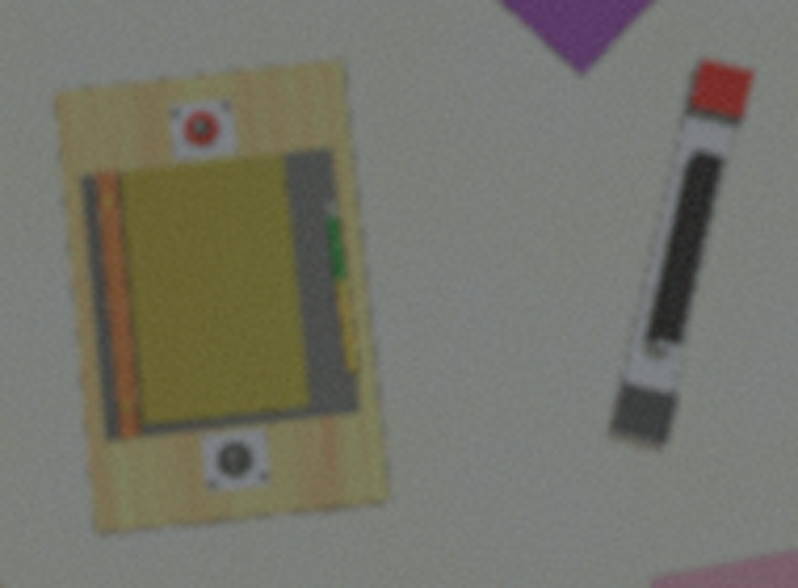

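View pics/scene0.png

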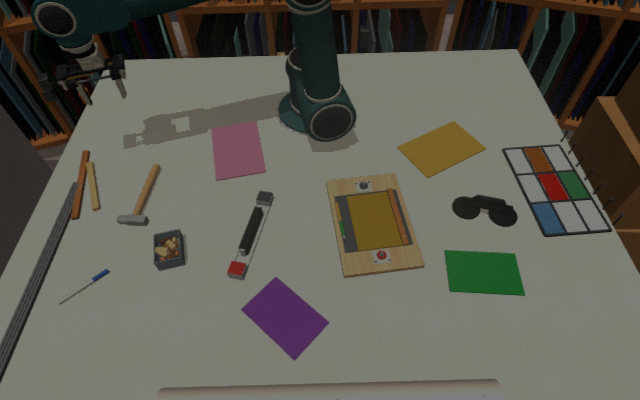

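The glass candidates in the top view are amber (275,200) in the jig, amber (193,295), green (192,147), purple (355,114) and pink (414,303). The one in the jig fits because it is the smaller amber pane and lies by the fence, and the crop confirms it. The rail is at top (388,190) with its red end at (397,152). The red collar is at (273,160) and the grey one at (281,239). The cutter lies along the jig's right edge, and the gray bar at (568,150) is a look-alike I'll leave alone.

```bash
cat >> h.py <<'E'
from scipy.optimize import least_squares
import bench
def proj(S,P):
    f=200/np.tan(np.radians(S["vfov"])/2); p=(np.atleast_2d(P)-np.array(S["xyz"]))@cam(S)
    return np.c_[S["cx"]-f*p[:,0]/p[:,2], S["cy"]+f*p[:,1]/p[:,2]]
def cent(poly):
    m=cv2.moments(cv2.convexHull(poly.astype(np.float32))); return np.array([m["m10"]/m["m00"],m["m01"]/m["m00"]])
def box(x0,x1,w,z0,z1): return np.array([[x,y,z] for x in(x0,x1) for y in(-w/2,w/2) for z in(z0,z1)],float)
a=np.linspace(0,2*np.pi,40,endpoint=False)
def disc(x,z,r=13): return np.c_[x+r*np.cos(a),r*np.sin(a),0*a+z]
RAIL={"red":box(110,150,44,0,28),"black":box(-75,75,24,8,46),"ends":np.r_[box(110,150,44,0,28)]}
def place(P,v,z=0): 
    c,s=np.cos(v[2]),np.sin(v[2]); return np.c_[v[0]+c*P[:,0]-s*P[:,1],v[1]+s*P[:,0]+c*P[:,1],P[:,2]+z]
def blob(S,kind,near,r):
    """centroid (col,row), pixel count of the colour blob around a predicted pixel"""
    im=cv2.GaussianBlur(S["image"],(3,3),0).astype(int); R_,G,B=im[...,0],im[...,1],im[...,2]
    m={"red":(R_>1.45*G)&(R_>60),"black":im.max(2)<62,"dark":(im.max(2)<88)}[kind]
    yy,xx=np.mgrid[:400,:640]; m=m&(np.hypot(xx-near[0],yy-near[1])<r)
    n,l,st,ce=cv2.connectedComponentsWithStats(m.astype(np.uint8))
    if n<2: return None
    k=1+np.argmax(st[1:,4]); h=cv2.convexHull(np.argwhere(l==k)[:,::-1].astype(np.float32))
    return ce[k],int(st[k,4])
E
python3 - <<'E'
from h import *
print([n for n in dir(bench) if not n.startswith("_")], getattr(bench,"grasp_offset",None))
T=dict(np.load("top0.npz"));S=dict(np.load("scene0.npz"))
g=lambda P,v,s,z=0: proj(s,place(P,v,z))
vr=np.array([572,-192,np.radians(-15.5)]); vj=np.array([541,166,np.radians(6)])
obs=[]
for nm,s in(("top",T),("scene",S)):
    for kind,M in(("red",RAIL["red"]),("black",RAIL["black"])):
        h=cent(g(M,vr,s)); b=blob(s,kind,h,30 if kind=="black" else 14)
        print(nm,kind,h,b, "model area",cv2.contourArea(cv2.convexHull(g(M,vr,s).astype(np.float32)))); obs.append((nm,s,M,b[0],"r"))
    for kind,x in(("red",130),("dark",-130)):
        M=disc(x,28); h=cent(g(M,vj,s)); b=blob(s,kind,h,7); print(nm,"collar",kind,h,b,cv2.contourArea(g(M,vj,s).astype(np.float32))); obs.append((nm,s,M,b[0],"j"))
def fit(which,nms,v):
    f=lambda v:np.concatenate([cent(g(M,v,s))-b for nm,s,M,b,w in obs if w==which and nm in nms])
    r=least_squares(f,v,x_scale=[1,1,.01]); print(which,nms,np.round(r.x[:2],1),np.degrees(r.x[2]).round(2),np.round(r.fun,2))
for w,v in(("r",vr),("j",vj)):
    for n in(("top",),("scene",),("top","scene")): fit(w,n,v)
E
```

```text
['Unreachable', 'get_obs', 'grasp_offset', 'hand_in', 'landmark_of', 'look_for', 'regions_of', 'snapshot'] -18.8
top red [398.14437578 152.32611851] (array([396.33566434, 150.88111888]), 143) model area 197.86989205144346
top black [388.54025497 189.38294009] (array([387.60211268, 188.49647887]), 284) model area 407.2831511008553
top collar red [274.73401501 159.7363473 ] (array([272.82142857, 160.32142857]), 28) 48.07318506971933
top collar dark [281.94682775 238.70446332] (array([280.5       , 239.04761905]), 42) 50.74356435309164
scene red [235.19524923 269.54640756] (array([236.30366492, 267.63874346]), 191) model area 309.10358410095796
scene black [250.10717486 230.4208667 ] (array([251.21443737, 229.74522293]), 471) model area 593.6524638814153
scene collar red [379.1391349  254.65508558] (array([381.0212766 , 254.95744681]), 47) 57.69728609430604
scene collar dark [362.00970206 184.85914781] (array([363.25      , 185.29166667]), 48) 39.513604369945824
r ('top',) [ 575.5 -192. ] -15.5 [ 1.79  0.41  0.93 -0.18]
r ('scene',) [ 567.3 -185.6] -15.62 [ 1.23  0.34  1.16 -0.71]
r ('top', 'scene') [ 571.9 -191.7] -15.5 [ 1.72  1.47  0.85  0.91 -1.01  1.88 -1.01  0.65]
j ('top',) [540.1 169.8] 5.38 [ 1.17 -0.37 -0.17 -0.04]
j ('scene',) [542.2 170.6] 6.22 [-0.03 -0.01  0.07 -0.17]
j ('top', 'scene') [541.1 170.8] 6.37 [ 0.19 -0.58  0.22 -0.4   0.12 -0.37  0.01 -0.43]
```

```bash
python3 - <<'E'
from h import *
T=dict(np.load("top0.npz"));S=dict(np.load("scene0.npz"))
g=lambda P,v,s,z=0: proj(s,place(P,v,z))
vr=np.array([572,-192,np.radians(-15.5)]); vj=np.array([541,170,np.radians(6)])
for mode in("full","topface"):
  z=(0,8) if mode=="full" else (28,46)
  obs=[]
  for nm,s in(("top",T),("scene",S)):
    for kind,M in(("red",box(110,150,44,z[0],28.01)),("black",box(-75,75,24,z[1],46.01))):
        b=blob(s,kind,cent(g(M,vr,s)),30 if kind=="black" else 14); obs.append((nm,s,M,b[0],"r"))
    for kind,x in(("red",130),("dark",-130)):
        M=disc(x,28); b=blob(s,kind,cent(g(M,vj,s)),7); obs.append((nm,s,M,b[0],"j"))
  def fit(which,nms,v):
    f=lambda v:np.concatenate([cent(g(M,v*[1,1,.01],s))-b for nm,s,M,b,w in obs if w==which and nm in nms])
    r=least_squares(f,v/[1,1,.01],diff_step=1e-2); print(mode,which,nms,np.round(r.x[:2],1),np.degrees(r.x[2]*.01).round(2),np.round(r.fun,2))
  for w,v in(("r",vr),("j",vj)):
    for n in(("top",),("scene",),("top","scene")): fit(w,n,v)
# depth: heights round the rib
for nm,s in(("top",T),("scene",S)):
    rr,cc=np.mgrid[:400,:640]; f=200/np.tan(np.radians(s["vfov"])/2)
    d=np.stack([(cc-s["cx"])/f,-(rr-s["cy"])/f,-np.ones_like(rr)],-1)@cam(s).T
    W=np.array(s["xyz"])+d*s["z_map"][...,None]
    near=np.hypot(W[...,0]-572,W[...,1]+192)<110
    p=W[near&(W[...,2]>38)&(W[...,2]<60)]
    near2=np.hypot(W[...,0]-572,W[...,1]+192)<170
    print(nm,"rib pts",len(p),p.mean(0).round(1),np.round(p.max(0)-p.min(0)), cv2.minAreaRect(p[:,:2].astype(np.float32)), "bench z",np.median(W[near2&(s["z_map"]>0)][:,2]).round(1))
E
```

```text
full r ('top',) [ 575.4 -189.2] -14.05 [-0.04  0.17  0.04 -0.17]
full r ('scene',) [ 567.8 -188.7] -15.93 [-0.11  0.47  0.11 -0.54]
full r ('top', 'scene') [ 571.7 -188.6] -15.12 [ 0.53  1.46 -0.1   0.97  0.39  1.85  0.04  0.57]
full j ('top',) [539.5 171.5] 6.37 [-0.01 -0.1   0.01  0.1 ]
full j ('scene',) [542.5 170.5] 6.31 [ 0.01  0.08 -0.01 -0.1 ]
full j ('top', 'scene') [540.8 171. ] 6.32 [ 0.17 -0.5   0.12 -0.31  0.14 -0.44  0.1  -0.5 ]
topface r ('top',) [ 573.3 -186.9] -14.28 [ 0.01 -0.03 -0.01  0.03]
topface r ('scene',) [ 577.7 -184.7] -16.47 [-0.26  1.12  0.27 -1.26]
topface r ('top', 'scene') [ 575.4 -186. ] -15.38 [ 0.46 -0.48 -0.31 -0.64  0.18  0.61 -0.09 -1.87]
topface j ('top',) [539.5 171.5] 6.37 [-0.01 -0.1   0.01  0.1 ]
topface j ('scene',) [542.5 170.5] 6.31 [ 0.01  0.08 -0.01 -0.1 ]
topface j ('top', 'scene') [540.8 171. ] 6.32 [ 0.17 -0.5   0.12 -0.31  0.14 -0.44  0.1  -0.5 ]
top rib pts 365 [ 574.5 -189.5   45.2] [155.  56.  16.] ((574.5869140625, -189.96408081054688), (24.384105682373047, 159.51611328125), 76.49885559082031) bench z 0.1
scene rib pts 391 [ 579.8 -191.2   46.1] [157.  56.  15.] ((573.1865234375, -190.8133087158203), (25.933462142944336, 161.08412170410156), 75.7900619506836) bench z 1.5
```

```bash
cat >> h.py <<'E'
def plan(xyz,psi,n):
    """n rows (tool units) from the present pose to tool-down pose at xyz, tool x at world yaw psi (deg)"""
    o=get_obs(); r=rot(o["ee_rot"]); p=np.array(o["eef_pos"])
    c,s=np.cos(np.radians(psi)),np.sin(np.radians(psi))
    tgt=R.from_matrix(np.array([[c,s,0],[s,-c,0],[0,0,-1.]])); w=(r.inv()*tgt).as_rotvec()
    print("pose",p.round(1),"psi",np.degrees(np.arctan2(*r.as_matrix()[[1,0],0])).round(2),"F",o["wrist_force"].round(1),"t",round(o["time"],2),"gap",o["finger_gap"],"grip",o["grasp_force"])
    d=(np.array(xyz)-p)/n
    for i in range(n):
        # shift taken in frame before this row's turn
        k=(r*R.from_rotvec(w*i/n)).inv().apply(d)/30
        print(np.round(k,2),np.round(np.degrees(w)/n/8,3))
E
python3 -c "
from h import *
plan([573.8,-190.2,130],-14.0,24)"
```

```text
pose [ 193.5 -646.7  218.7] psi 16.66 F [-0.1 -0.4  0.6] t 1.6 gap 1.000069225242363 grip 0.0
[ 0.69 -0.46  0.12] [ 0.   -0.    0.16]
[ 0.68 -0.47  0.12] [ 0.   -0.    0.16]
[ 0.67 -0.49  0.12] [ 0.   -0.    0.16]
[ 0.66 -0.5   0.12] [ 0.   -0.    0.16]
[ 0.64 -0.52  0.12] [ 0.   -0.    0.16]
[ 0.63 -0.53  0.12] [ 0.   -0.    0.16]
[ 0.62 -0.54  0.12] [ 0.   -0.    0.16]
[ 0.61 -0.56  0.12] [ 0.   -0.    0.16]
[ 0.6  -0.57  0.12] [ 0.   -0.    0.16]
[ 0.58 -0.58  0.12] [ 0.   -0.    0.16]
[ 0.57 -0.6   0.12] [ 0.   -0.    0.16]
[ 0.56 -0.61  0.12] [ 0.   -0.    0.16]
[ 0.54 -0.62  0.12] [ 0.   -0.    0.16]
[ 0.53 -0.63  0.12] [ 0.   -0.    0.16]
[ 0.51 -0.65  0.12] [ 0.   -0.    0.16]
[ 0.5  -0.66  0.12] [ 0.   -0.    0.16]
[ 0.49 -0.67  0.12] [ 0.   -0.    0.16]
[ 0.47 -0.68  0.12] [ 0.   -0.    0.16]
[ 0.45 -0.69  0.12] [ 0.   -0.    0.16]
[ 0.44 -0.7   0.12] [ 0.   -0.    0.16]
[ 0.42 -0.71  0.12] [ 0.   -0.    0.16]
[ 0.41 -0.72  0.12] [ 0.   -0.    0.16]
[ 0.39 -0.73  0.12] [ 0.   -0.    0.16]
[ 0.38 -0.73  0.12] [ 0.   -0.    0.16]
```

Emit:
servo_tool --steps '[{"jaw": 1,"x": 0.69,"y": -0.46,"z": 0.12,"az": 0.16},{"jaw": 1,"x": 0.68,"y": -0.47,"z": 0.12,"az": 0.16},{"jaw": 1,"x": 0.67,"y": -0.49,"z": 0.12,"az": 0.16},{"jaw": 1,"x": 0.66,"y": -0.5,"z": 0.12,"az": 0.16},{"jaw": 1,"x": 0.64,"y": -0.52,"z": 0.12,"az": 0.16},{"jaw": 1,"x": 0.63,"y": -0.53,"z": 0.12,"az": 0.16},{"jaw": 1,"x": 0.62,"y": -0.54,"z": 0.12,"az": 0.16},{"jaw": 1,"x": 0.61,"y": -0.56,"z": 0.12,"az": 0.16}]'

```text
invalid input
```

Emit:
servo_tool --steps '[{"jaw": 1,"x": 0.6,"y": -0.57,"z": 0.12,"az": 0.16},{"jaw": 1,"x": 0.58,"y": -0.58,"z": 0.12,"az": 0.16},{"jaw": 1,"x": 0.57,"y": -0.6,"z": 0.12,"az": 0.16},{"jaw": 1,"x": 0.56,"y": -0.61,"z": 0.12,"az": 0.16},{"jaw": 1,"x": 0.54,"y": -0.62,"z": 0.12,"az": 0.16},{"jaw": 1,"x": 0.53,"y": -0.63,"z": 0.12,"az": 0.16},{"jaw": 1,"x": 0.51,"y": -0.65,"z": 0.12,"az": 0.16},{"jaw": 1,"x": 0.5,"y": -0.66,"z": 0.12,"az": 0.16}]'

```text
invalid input
```

Emit:
servo_tool --steps '[{"jaw": 1,"x": 0.49,"y": -0.67,"z": 0.12,"az": 0.16},{"jaw": 1,"x": 0.47,"y": -0.68,"z": 0.12,"az": 0.16},{"jaw": 1,"x": 0.45,"y": -0.69,"z": 0.12,"az": 0.16},{"jaw": 1,"x": 0.44,"y": -0.7,"z": 0.12,"az": 0.16},{"jaw": 1,"x": 0.42,"y": -0.71,"z": 0.12,"az": 0.16},{"jaw": 1,"x": 0.41,"y": -0.72,"z": 0.12,"az": 0.16},{"jaw": 1,"x": 0.39,"y": -0.73,"z": 0.12,"az": 0.16},{"jaw": 1,"x": 0.38,"y": -0.73,"z": 0.12,"az": 0.16}]'

```text
invalid input
```

```bash
python3 -c "
from h import *
plan([573.8,-190.2,15],-14.0,8)"
```

```text
pose [ 193.5 -646.7  218.7] psi 16.66 F [-0.1 -0.4  0.6] t 1.6 gap 1.000069225242363 grip 0.0
[ 2.06 -1.37  0.85] [ 0.    -0.     0.479]
[ 1.97 -1.5   0.85] [ 0.    -0.     0.479]
[ 1.86 -1.63  0.85] [ 0.    -0.     0.479]
[ 1.75 -1.75  0.85] [ 0.    -0.     0.479]
[ 1.63 -1.86  0.85] [ 0.    -0.     0.479]
[ 1.5  -1.97  0.85] [ 0.    -0.     0.479]
[ 1.36 -2.07  0.85] [ 0.    -0.     0.479]
[ 1.22 -2.15  0.85] [ 0.    -0.     0.479]
```

All keys are apparently required, so I'll give each row in full.

Emit:
servo_tool --steps '[{"jaw": 1,"x": 0.69,"y": -0.46,"z": 0.12,"ax": 0,"ay": 0,"az": 0.16},{"jaw": 1,"x": 0.68,"y": -0.47,"z": 0.12,"ax": 0,"ay": 0,"az": 0.16},{"jaw": 1,"x": 0.67,"y": -0.49,"z": 0.12,"ax": 0,"ay": 0,"az": 0.16},{"jaw": 1,"x": 0.66,"y": -0.5,"z": 0.12,"ax": 0,"ay": 0,"az": 0.16},{"jaw": 1,"x": 0.64,"y": -0.52,"z": 0.12,"ax": 0,"ay": 0,"az": 0.16},{"jaw": 1,"x": 0.63,"y": -0.53,"z": 0.12,"ax": 0,"ay": 0,"az": 0.16},{"jaw": 1,"x": 0.62,"y": -0.54,"z": 0.12,"ax": 0,"ay": 0,"az": 0.16},{"jaw": 1,"x": 0.61,"y": -0.56,"z": 0.12,"ax": 0,"ay": 0,"az": 0.16}]' --squeeze 50

```text
time: 2.4
eef_pos: [321.0, -493.4, 189.8]
ee_rot: [0.0, 0.998, 0.056, 0.0]
wrist_force: [0.2, -0.1, -0.3]
finger_gap: 1.002
grasp_force: 0.0
```

Emit:
servo_tool --steps '[{"jaw": 1,"x": 0.6,"y": -0.57,"z": 0.12,"ax": 0,"ay": 0,"az": 0.16},{"jaw": 1,"x": 0.58,"y": -0.58,"z": 0.12,"ax": 0,"ay": 0,"az": 0.16},{"jaw": 1,"x": 0.57,"y": -0.6,"z": 0.12,"ax": 0,"ay": 0,"az": 0.16},{"jaw": 1,"x": 0.56,"y": -0.61,"z": 0.12,"ax": 0,"ay": 0,"az": 0.16},{"jaw": 1,"x": 0.54,"y": -0.62,"z": 0.12,"ax": 0,"ay": 0,"az": 0.16},{"jaw": 1,"x": 0.53,"y": -0.63,"z": 0.12,"ax": 0,"ay": 0,"az": 0.16},{"jaw": 1,"x": 0.51,"y": -0.65,"z": 0.12,"ax": 0,"ay": 0,"az": 0.16},{"jaw": 1,"x": 0.5,"y": -0.66,"z": 0.12,"ax": 0,"ay": 0,"az": 0.16}]'

```text
time: 3.2
eef_pos: [447.8, -341.2, 161.1]
ee_rot: [0.0, 0.999, -0.034, 0.0]
wrist_force: [-0.7, -0.2, -0.5]
finger_gap: 1.0
grasp_force: 0.0
```

Emit:
servo_tool --steps '[{"jaw": 1,"x": 0.49,"y": -0.67,"z": 0.12,"ax": 0,"ay": 0,"az": 0.16},{"jaw": 1,"x": 0.47,"y": -0.68,"z": 0.12,"ax": 0,"ay": 0,"az": 0.16},{"jaw": 1,"x": 0.45,"y": -0.69,"z": 0.12,"ax": 0,"ay": 0,"az": 0.16},{"jaw": 1,"x": 0.44,"y": -0.7,"z": 0.12,"ax": 0,"ay": 0,"az": 0.16},{"jaw": 1,"x": 0.42,"y": -0.71,"z": 0.12,"ax": 0,"ay": 0,"az": 0.16},{"jaw": 1,"x": 0.41,"y": -0.72,"z": 0.12,"ax": 0,"ay": 0,"az": 0.16},{"jaw": 1,"x": 0.39,"y": -0.73,"z": 0.12,"ax": 0,"ay": 0,"az": 0.16},{"jaw": 1,"x": 0.38,"y": -0.73,"z": 0.12,"ax": 0,"ay": 0,"az": 0.16}]'

```text
time: 4.0
eef_pos: [574.8, -188.7, 132.2]
ee_rot: [0.0, 0.992, -0.123, 0.0]
wrist_force: [-0.0, -0.1, -0.5]
finger_gap: 1.004
grasp_force: 0.0
```

```bash
python3 -c "
from h import *
plan([573.8,-190.2,16],-14.0,8)"
```

```text
pose [ 574.8 -188.7  132.2] psi -14.1 F [-0.  -0.1 -0.5] t 4.0 gap 1.004368830158377 grip 0.0
[-0.    0.01  0.48] [ 0.    -0.    -0.002]
[-0.    0.01  0.48] [ 0.    -0.    -0.002]
[-0.    0.01  0.48] [ 0.    -0.    -0.002]
[-0.    0.01  0.48] [ 0.    -0.    -0.002]
[-0.    0.01  0.48] [ 0.    -0.    -0.002]
[-0.    0.01  0.48] [ 0.    -0.    -0.002]
[-0.    0.01  0.48] [ 0.    -0.    -0.002]
[-0.    0.01  0.48] [ 0.    -0.    -0.002]
```

Emit:
servo_tool --steps '[{"jaw": 1,"x": 0,"y": 0.01,"z": 0.5,"ax": 0,"ay": 0,"az": 0},{"jaw": 1,"x": 0,"y": 0.01,"z": 0.5,"ax": 0,"ay": 0,"az": 0},{"jaw": 1,"x": 0,"y": 0.01,"z": 0.5,"ax": 0,"ay": 0,"az": 0},{"jaw": 1,"x": 0,"y": 0.01,"z": 0.5,"ax": 0,"ay": 0,"az": 0},{"jaw": 1,"x": 0,"y": 0.01,"z": 0.5,"ax": 0,"ay": 0,"az": 0},{"jaw": 1,"x": 0,"y": 0.01,"z": 0.5,"ax": 0,"ay": 0,"az": 0},{"jaw": 1,"x": 0,"y": 0.01,"z": 0.5,"ax": 0,"ay": 0,"az": 0},{"jaw": 1,"x": 0,"y": 0.01,"z": 0.4,"ax": 0,"ay": 0,"az": 0}]'

```text
time: 4.8
eef_pos: [573.3, -192.0, 13.7]
ee_rot: [-0.0, 0.992, -0.122, -0.0]
wrist_force: [0.1, 0.0, -1.2]
finger_gap: 0.996
grasp_force: 0.0
```

Emit:
servo_tool --steps '[{"jaw": -1,"x": 0,"y": 0,"z": 0,"ax": 0,"ay": 0,"az": 0},{"jaw": -1,"x": 0,"y": 0,"z": 0,"ax": 0,"ay": 0,"az": 0},{"jaw": -1,"x": 0,"y": 0,"z": 0,"ax": 0,"ay": 0,"az": 0},{"jaw": -1,"x": 0,"y": 0,"z": 0,"ax": 0,"ay": 0,"az": 0},{"jaw": -1,"x": 0,"y": 0,"z": 0,"ax": 0,"ay": 0,"az": 0},{"jaw": -1,"x": 0,"y": 0,"z": 0,"ax": 0,"ay": 0,"az": 0},{"jaw": -1,"x": 0,"y": 0,"z": 0,"ax": 0,"ay": 0,"az": 0},{"jaw": -1,"x": 0,"y": 0,"z": 0,"ax": 0,"ay": 0,"az": 0}]' --squeeze 55

```text
time: 5.6
eef_pos: [573.6, -191.9, 15.3]
ee_rot: [-0.0, 0.992, -0.122, 0.0]
wrist_force: [0.3, -0.5, 0.3]
finger_gap: 0.362
grasp_force: 0.0
```

Emit:
servo_tool --steps '[{"jaw": -1,"x": 0,"y": 0,"z": 0,"ax": 0,"ay": 0,"az": 0},{"jaw": -1,"x": 0,"y": 0,"z": 0,"ax": 0,"ay": 0,"az": 0},{"jaw": -1,"x": 0,"y": 0,"z": 0,"ax": 0,"ay": 0,"az": 0},{"jaw": -1,"x": 0,"y": 0,"z": 0,"ax": 0,"ay": 0,"az": 0},{"jaw": -1,"x": 0,"y": 0,"z": 0,"ax": 0,"ay": 0,"az": 0},{"jaw": -1,"x": 0,"y": 0,"z": 0,"ax": 0,"ay": 0,"az": 0},{"jaw": -1,"x": 0,"y": 0,"z": -0.1,"ax": 0,"ay": 0,"az": 0},{"jaw": -1,"x": 0,"y": 0,"z": -0.2,"ax": 0,"ay": 0,"az": 0}]'

```text
time: 6.4
eef_pos: [572.9, -191.9, 23.6]
ee_rot: [-0.0, 0.992, -0.122, -0.001]
wrist_force: [-0.2, 0.0, -4.5]
finger_gap: 0.255
grasp_force: 55.0
```

```bash
python3 -c "
from h import *
plan([540.8,171,115],6.3,20)"
```

```text
pose [ 572.9 -191.9   23.6] psi -14.07 F [-0.2  0.  -4.5] t 6.4 gap 0.25486674897118594 grip 54.98290300369263
[-0.2  -0.57 -0.15] [-0.     0.001 -0.127]
[-0.19 -0.58 -0.15] [-0.     0.001 -0.127]
[-0.18 -0.58 -0.15] [-0.     0.001 -0.127]
[-0.17 -0.58 -0.15] [-0.     0.001 -0.127]
[-0.16 -0.59 -0.15] [-0.     0.001 -0.127]
[-0.15 -0.59 -0.15] [-0.     0.001 -0.127]
[-0.14 -0.59 -0.15] [-0.     0.001 -0.127]
[-0.13 -0.59 -0.15] [-0.     0.001 -0.127]
[-0.12 -0.6  -0.15] [-0.     0.001 -0.127]
[-0.11 -0.6  -0.15] [-0.     0.001 -0.127]
[-0.09 -0.6  -0.15] [-0.     0.001 -0.127]
[-0.08 -0.6  -0.15] [-0.     0.001 -0.127]
[-0.07 -0.6  -0.15] [-0.     0.001 -0.127]
[-0.06 -0.6  -0.15] [-0.     0.001 -0.127]
[-0.05 -0.61 -0.15] [-0.     0.001 -0.127]
[-0.04 -0.61 -0.15] [-0.     0.001 -0.127]
[-0.03 -0.61 -0.15] [-0.     0.001 -0.127]
[-0.02 -0.61 -0.15] [-0.     0.001 -0.127]
[-0.01 -0.61 -0.15] [-0.     0.001 -0.127]
[ 0.   -0.61 -0.15] [-0.     0.001 -0.127]
```

Emit:
servo_tool --steps '[{"jaw": -1,"x": -0.2,"y": -0.57,"z": -0.35,"ax": 0,"ay": 0,"az": -0.127},{"jaw": -1,"x": -0.19,"y": -0.58,"z": -0.35,"ax": 0,"ay": 0,"az": -0.127},{"jaw": -1,"x": -0.18,"y": -0.58,"z": -0.35,"ax": 0,"ay": 0,"az": -0.127},{"jaw": -1,"x": -0.17,"y": -0.58,"z": -0.35,"ax": 0,"ay": 0,"az": -0.127},{"jaw": -1,"x": -0.16,"y": -0.59,"z": -0.35,"ax": 0,"ay": 0,"az": -0.127},{"jaw": -1,"x": -0.15,"y": -0.59,"z": -0.35,"ax": 0,"ay": 0,"az": -0.127},{"jaw": -1,"x": -0.14,"y": -0.59,"z": -0.35,"ax": 0,"ay": 0,"az": -0.127},{"jaw": -1,"x": -0.13,"y": -0.59,"z": -0.35,"ax": 0,"ay": 0,"az": -0.127}]'

```text
time: 7.2
eef_pos: [559.8, -44.9, 109.4]
ee_rot: [0.0, 0.999, -0.051, 0.0]
wrist_force: [0.7, -0.2, -4.0]
finger_gap: 0.251
grasp_force: 55.0
```

Emit:
servo_tool --steps '[{"jaw": -1,"x": -0.12,"y": -0.6,"z": 0,"ax": 0,"ay": 0,"az": -0.127},{"jaw": -1,"x": -0.11,"y": -0.6,"z": 0,"ax": 0,"ay": 0,"az": -0.127},{"jaw": -1,"x": -0.09,"y": -0.6,"z": 0,"ax": 0,"ay": 0,"az": -0.127},{"jaw": -1,"x": -0.08,"y": -0.6,"z": 0,"ax": 0,"ay": 0,"az": -0.127},{"jaw": -1,"x": -0.07,"y": -0.6,"z": 0,"ax": 0,"ay": 0,"az": -0.127},{"jaw": -1,"x": -0.06,"y": -0.6,"z": 0,"ax": 0,"ay": 0,"az": -0.127},{"jaw": -1,"x": -0.05,"y": -0.61,"z": 0,"ax": 0,"ay": 0,"az": -0.127},{"jaw": -1,"x": -0.04,"y": -0.61,"z": 0,"ax": 0,"ay": 0,"az": -0.127}]'

```text
time: 8.0
eef_pos: [546.9, 100.4, 109.0]
ee_rot: [-0.0, 1.0, 0.02, 0.0]
wrist_force: [0.5, 0.0, -4.4]
finger_gap: 0.255
grasp_force: 55.0
```

Emit:
servo_tool --steps '[{"jaw": -1,"x": -0.03,"y": -0.61,"z": 0,"ax": 0,"ay": 0,"az": -0.127},{"jaw": -1,"x": -0.02,"y": -0.61,"z": 0,"ax": 0,"ay": 0,"az": -0.127},{"jaw": -1,"x": -0.01,"y": -0.61,"z": 0,"ax": 0,"ay": 0,"az": -0.127},{"jaw": -1,"x": 0,"y": -0.61,"z": 0,"ax": 0,"ay": 0,"az": -0.127},{"jaw": -1,"x": 0,"y": 0,"z": 0.3,"ax": 0,"ay": 0,"az": 0},{"jaw": -1,"x": 0,"y": 0,"z": 0.3,"ax": 0,"ay": 0,"az": 0},{"jaw": -1,"x": 0,"y": 0,"z": 0.2,"ax": 0,"ay": 0,"az": 0},{"jaw": -1,"x": 0,"y": 0,"z": 0,"ax": 0,"ay": 0,"az": 0}]'

```text
time: 8.8
eef_pos: [540.3, 170.9, 82.9]
ee_rot: [0.0, 0.999, 0.054, -0.001]
wrist_force: [-1.1, 0.7, -5.9]
finger_gap: 0.257
grasp_force: 55.0
```

```bash
cat > m.py <<'E'
from h import *
def cloud(s):
    rr,cc=np.mgrid[:400,:640]; f=200/np.tan(np.radians(s["vfov"])/2)
    d=np.stack([(cc-s["cx"])/f,-(rr-s["cy"])/f,-np.ones_like(rr)],-1)@cam(s).T
    return np.array(s["xyz"])+d*s["z_map"][...,None]
o=get_obs(); h=o["eef_pos"][2]-15.3
print("pose",o["eef_pos"].round(2),o["ee_rot"].round(4),"h",h.round(1),"F",o["wrist_force"].round(1),"M",o["wrist_torque"].round(2),"t",o["time"])
J=np.array([540.8,171]); c,s_=np.cos(np.radians(6.32)),np.sin(np.radians(6.32))
import sys
for n in("top","scene"):
    s=snapshot(n); np.savez(n+sys.argv[1]+".npz",**s); W=cloud(s)
    cv2.imwrite("pics/%s%s.png"%(n,sys.argv[1]),cv2.resize(s["image"][100:300,200:460],None,fx=3,fy=3,interpolation=cv2.INTER_CUBIC)[:,:,::-1])
    L=np.stack([(W[...,0]-J[0])*c+(W[...,1]-J[1])*s_,-(W[...,0]-J[0])*s_+(W[...,1]-J[1])*c,W[...,2]],-1)
    for e,sg in(("red",1),("plain",-1)):
        m=(abs(L[...,0]*sg-130)<32)&(abs(L[...,1])<38)&(abs(L[...,2]-h-28)<9)
        p=L[m]; 
        if len(p)<20: print(n,e,len(p)); continue
        r=cv2.minAreaRect(p[:,:2].astype(np.float32)); print(n,e,len(p),"mean",p.mean(0).round(1),"med z",np.median(p[:,2]).round(1),"x %.1f..%.1f y %.1f..%.1f"%tuple(np.percentile(p[:,:2],[2,98],axis=0).T.ravel()),np.round(r[0],1),np.round(r[1],1),round(r[2],1))
E
python3 m.py 1
```

```text
pose [540.33 170.93  82.92] [ 3.000e-04  9.985e-01  5.440e-02 -1.000e-03] h 67.6 F [-1.1  0.7 -5.9] M [-0.05 -0.02 -0.02] t 8.8
top red 112 mean [137.1   1.9  96.7] med z 96.7 x 120.9..149.8 y -21.4..21.1 [135.8  -0. ] [30.5 44.2] 0.5
top plain 0
scene red 251 mean [132.6  -2.6  97.3] med z 98.0 x 110.4..150.4 y -23.2..19.5 [130.3  -1. ] [42.  45.4] 0.2
scene plain 63 mean [-134.5  -12.    98.9] med z 99.2 x -150.0..-120.1 y -24.2..2.8 [-133.6  -10.2] [28.2 35.5] 89.1
```

```bash
python3 - <<'E'
import sys; sys.argv=["m","x"]
src=open("m.py").read().split("o=get_obs()")[0]; exec(src)
J=np.array([540.8,171]); c,s_=np.cos(np.radians(6.32)),np.sin(np.radians(6.32))
for n in("top","scene"):
    s=dict(np.load(n+"0.npz")); W=cloud(s)
    L=np.stack([(W[...,0]-J[0])*c+(W[...,1]-J[1])*s_,-(W[...,0]-J[0])*s_+(W[...,1]-J[1])*c,W[...,2]],-1)
    m=(abs(L[...,0])<190)&(abs(L[...,1])<130)&(L[...,2]>12)&(L[...,2]<50)
    k=cv2.morphologyEx(m.astype(np.uint8),cv2.MORPH_OPEN,np.ones((3,3))); p=L[k>0]
    print(n,len(p),[np.round(v,1) for v in cv2.minAreaRect(p[:,:2].astype(np.float32))])
    # board edges from robust line fits: extreme x per y-bin, extreme y per x-bin
    for ax in(0,1):
        b=np.round(p[:,1-ax]/8); mx=[];mn=[];q=[]
        for u in np.unique(b):
            v=p[b==u]
            if abs(u*8)<(100 if ax==0 else 155): mx.append(v[:,ax].max());mn.append(v[:,ax].min());q.append(u*8)
        mid=(np.array(mx)+mn)/2; f=np.polyfit(q,mid,1); print("  axis",ax,"centre",np.median(mid).round(2),"width",np.median(np.array(mx)-mn).round(1),"slope deg",np.degrees(f[0]).round(2))
    for kind,x in(("red",130),("dark",-130)):
        P=L[(abs(L[...,0]-x)<16)&(abs(L[...,1])<16)&(L[...,2]>23.5)&(L[...,2]<50)]; print("  collar",kind,len(P),P.mean(0).round(1))
E
```

```text
top 7209 [array([1.1, 0.7]), array([350.5, 230.9]), np.float64(0.2)]
  axis 0 centre 0.67 width 346.5 slope deg -0.18
  axis 1 centre 0.04 width 226.8 slope deg 0.25
  collar red 54 [1.297e+02 1.000e-01 2.970e+01]
  collar dark 50 [-130.    -0.7   29.7]
scene 7282 [array([-0.8, -0.4]), array([353.5, 231.7]), np.float64(0.2)]
  axis 0 centre 0.1 width 348.9 slope deg -0.41
  axis 1 centre -1.09 width 228.0 slope deg 0.16
  collar red 68 [130.8  -1.4  30.3]
  collar dark 52 [-127.8   -2.7   30. ]
```

View pics/scene1.png

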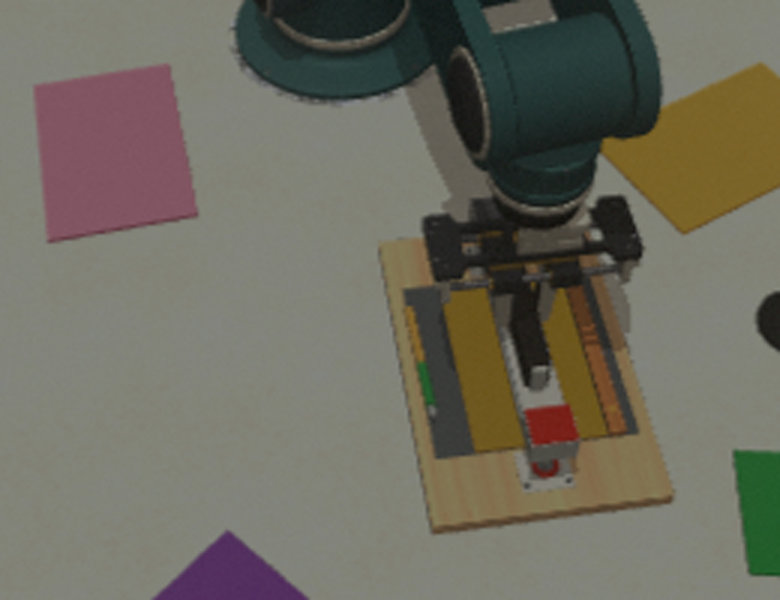

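The picture shows the held rail centred above the jig, with its red end (crop 551,425) over the red collar (545,467). The measured offset is about 1 mm or less, so I'm lowering it.

Emit:
servo_tool --steps '[{"jaw": -1,"x": 0,"y": 0,"z": 0.15,"ax": 0,"ay": 0,"az": -0.02},{"jaw": -1,"x": 0,"y": 0,"z": 0.15,"ax": 0,"ay": 0,"az": 0},{"jaw": -1,"x": 0,"y": 0,"z": 0.15,"ax": 0,"ay": 0,"az": 0},{"jaw": -1,"x": 0,"y": 0,"z": 0.15,"ax": 0,"ay": 0,"az": 0},{"jaw": -1,"x": 0,"y": 0,"z": 0.1,"ax": 0,"ay": 0,"az": 0},{"jaw": -1,"x": 0,"y": 0,"z": 0.1,"ax": 0,"ay": 0,"az": 0},{"jaw": -1,"x": 0,"y": 0,"z": 0,"ax": 0,"ay": 0,"az": 0},{"jaw": -1,"x": 0,"y": 0,"z": 0,"ax": 0,"ay": 0,"az": 0}]'

```text
time: 9.7
eef_pos: [541.1, 171.5, 60.3]
ee_rot: [-0.0, 0.998, 0.056, 0.0]
wrist_force: [0.1, -0.3, -5.1]
finger_gap: 0.255
grasp_force: 55.0
```

```bash
python3 m.py 2
```

```text
pose [541.06 171.49  60.31] [-0.      0.9984  0.056   0.    ] h 45.0 F [ 0.1 -0.3 -5.1] M [ 0.01 -0.01 -0.06] t 9.7
top red 119 mean [136.5   2.2  74.3] med z 74.5 x 119.5..150.8 y -20.8..21.0 [134.8   0.6] [33.6 44.4] 0.8
top plain 0
scene red 237 mean [132.7  -1.7  74.5] med z 75.1 x 111.3..150.5 y -22.7..20.4 [130.1  -0.4] [43.2 44.8] 0.6
scene plain 66 mean [-133.6  -12.4   75.1] med z 75.3 x -149.3..-118.5 y -23.6..0.5 [-132.7  -12.7] [33.1 25.2] 6.4
```

Emit:
servo_tool --steps '[{"jaw": -1,"x": -0.01,"y": 0.01,"z": 0.05,"ax": 0,"ay": 0,"az": 0},{"jaw": -1,"x": 0,"y": 0,"z": 0.06,"ax": 0,"ay": 0,"az": 0},{"jaw": -1,"x": 0,"y": 0,"z": 0.06,"ax": 0,"ay": 0,"az": 0},{"jaw": -1,"x": 0,"y": 0,"z": 0.06,"ax": 0,"ay": 0,"az": 0},{"jaw": -1,"x": 0,"y": 0,"z": 0.06,"ax": 0,"ay": 0,"az": 0},{"jaw": -1,"x": 0,"y": 0,"z": 0.06,"ax": 0,"ay": 0,"az": 0},{"jaw": -1,"x": 0,"y": 0,"z": 0,"ax": 0,"ay": 0,"az": 0},{"jaw": -1,"x": 0,"y": 0,"z": 0,"ax": 0,"ay": 0,"az": 0}]'

```text
time: 10.6
eef_pos: [540.7, 171.1, 49.7]
ee_rot: [0.0, 0.998, 0.056, -0.0]
wrist_force: [0.7, 0.2, -5.0]
finger_gap: 0.254
grasp_force: 55.0
```

Emit:
servo_tool --steps '[{"jaw": -1,"x": 0,"y": 0,"z": 0.05,"ax": 0,"ay": 0,"az": 0},{"jaw": -1,"x": 0,"y": 0,"z": 0.05,"ax": 0,"ay": 0,"az": 0},{"jaw": -1,"x": 0,"y": 0,"z": 0.05,"ax": 0,"ay": 0,"az": 0},{"jaw": -1,"x": 0,"y": 0,"z": 0.05,"ax": 0,"ay": 0,"az": 0},{"jaw": -1,"x": 0,"y": 0,"z": 0.04,"ax": 0,"ay": 0,"az": 0},{"jaw": -1,"x": 0,"y": 0,"z": 0,"ax": 0,"ay": 0,"az": 0},{"jaw": -1,"x": 0,"y": 0,"z": 0,"ax": 0,"ay": 0,"az": 0},{"jaw": -1,"x": 0,"y": 0,"z": 0,"ax": 0,"ay": 0,"az": 0}]'

```text
time: 11.4
eef_pos: [540.8, 171.1, 42.8]
ee_rot: [-0.0, 0.998, 0.056, 0.0]
wrist_force: [-3.5, -1.3, 1.2]
finger_gap: 0.253
grasp_force: 55.0
```

```bash
python3 m.py 3
```

```text
pose [540.77 171.15  42.8 ] [-0.      0.9984  0.056   0.    ] h 27.5 F [-3.5 -1.3  1.2] M [-0.11  0.61  0.05] t 11.4
top red 124 mean [135.5   1.8  56.4] med z 56.2 x 118.1..149.4 y -21.4..21.6 [132.2   0.4] [42.5 37.1] 85.4
top plain 0
scene red 229 mean [132.1  -1.6  56.5] med z 57.0 x 111.6..150.0 y -22.3..19.9 [129.2  -0.8] [42.6 44.8] 0.6
scene plain 65 mean [-132.7  -13.1   57.7] med z 57.9 x -149.8..-115.4 y -24.0..-1.9 [-132.1  -12.2] [24.6 35.6] 83.1
```

View pics/scene3.png

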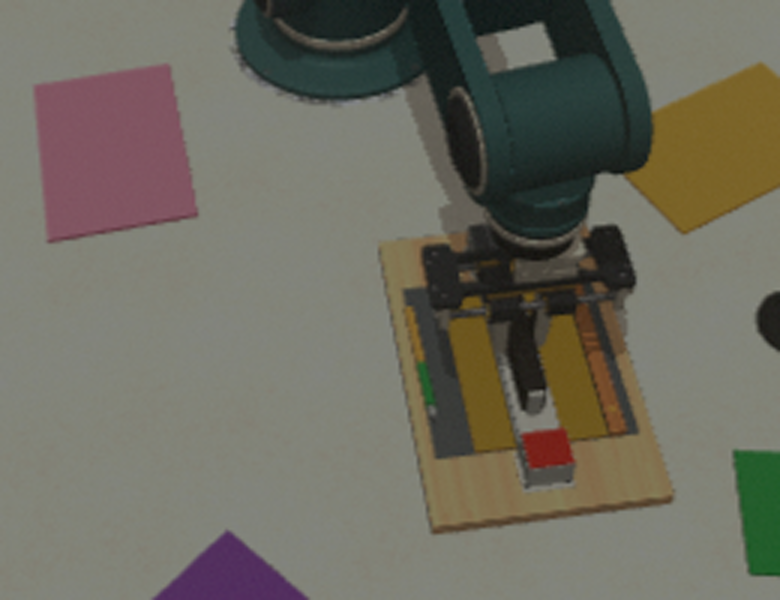

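The picture shows the red cap (crop 548,450) over the red collar, flush with its end, and the glass untouched. The force has risen by about 6 N, so the rail is on both collars. I'll ease the side force with x -0.7 mm and start pressing.

Emit:
servo_tool --steps '[{"jaw": -1,"x": -0.01,"y": 0,"z": 0,"ax": 0,"ay": 0,"az": 0},{"jaw": -1,"x": -0.01,"y": 0,"z": 0,"ax": 0,"ay": 0,"az": 0},{"jaw": -1,"x": 0,"y": 0,"z": 0.02,"ax": 0,"ay": 0,"az": 0},{"jaw": -1,"x": 0,"y": 0,"z": 0.03,"ax": 0,"ay": 0,"az": 0},{"jaw": -1,"x": 0,"y": 0,"z": 0.03,"ax": 0,"ay": 0,"az": 0},{"jaw": -1,"x": 0,"y": 0,"z": 0.02,"ax": 0,"ay": 0,"az": 0},{"jaw": -1,"x": 0,"y": 0,"z": 0,"ax": 0,"ay": 0,"az": 0},{"jaw": -1,"x": 0,"y": 0,"z": 0,"ax": 0,"ay": 0,"az": 0}]'

```text
time: 12.3
eef_pos: [540.5, 171.1, 39.8]
ee_rot: [-0.0, 0.998, 0.056, 0.0]
wrist_force: [5.4, -0.9, 4.1]
finger_gap: 0.249
grasp_force: 55.0
```

```bash
python3 -c "
from h import *
o=get_obs();print(o['eef_pos'],o['ee_rot'],o['wrist_force'],o['wrist_torque'])"
```

```text
[540.46104259 171.13385169  39.82378226] [-7.53369140e-05  9.98429304e-01  5.60246642e-02  3.94109485e-04] [ 5.37746183 -0.94091559  4.08747595] [ 0.05275015 -0.90323712  0.065862  ]
```

Emit:
servo_tool --steps '[{"jaw": -1,"x": 0.01,"y": 0,"z": 0,"ax": 0,"ay": 0,"az": 0},{"jaw": -1,"x": 0,"y": 0,"z": 0.02,"ax": 0,"ay": 0,"az": 0},{"jaw": -1,"x": 0,"y": 0,"z": 0.02,"ax": 0,"ay": 0,"az": 0},{"jaw": -1,"x": 0,"y": 0,"z": 0.02,"ax": 0,"ay": 0,"az": 0},{"jaw": -1,"x": 0,"y": 0,"z": 0.02,"ax": 0,"ay": 0,"az": 0},{"jaw": -1,"x": 0,"y": 0,"z": 0,"ax": 0,"ay": 0,"az": 0},{"jaw": -1,"x": 0,"y": 0,"z": 0,"ax": 0,"ay": 0,"az": 0},{"jaw": -1,"x": 0,"y": 0,"z": 0,"ax": 0,"ay": 0,"az": 0}]'

```text
time: 13.1
eef_pos: [540.5, 171.1, 37.3]
ee_rot: [-0.0, 0.998, 0.056, 0.0]
wrist_force: [2.8, -0.6, 6.5]
finger_gap: 0.254
grasp_force: 55.0
```

```bash
python3 -c "
from h import *
o=get_obs();print(o['eef_pos'],o['ee_rot'],o['wrist_force'],o['wrist_torque'])"
```

```text
[540.46665489 171.14789455  37.2976315 ] [-2.75745752e-05  9.98429273e-01  5.60266465e-02  3.64433839e-05] [ 2.75623409 -0.55401493  6.47378255] [-0.0457539  -0.54018724  0.02210109]
```

Emit:
servo_tool --steps '[{"jaw": -1,"x": 0,"y": 0,"z": 0.01,"ax": 0,"ay": 0,"az": 0},{"jaw": -1,"x": 0,"y": 0,"z": 0.01,"ax": 0,"ay": 0,"az": 0},{"jaw": -1,"x": 0,"y": 0,"z": 0,"ax": 0,"ay": 0,"az": 0},{"jaw": -1,"x": 0,"y": 0,"z": 0,"ax": 0,"ay": 0,"az": 0},{"jaw": -1,"x": 0,"y": 0,"z": 0,"ax": 0,"ay": 0,"az": 0},{"jaw": -1,"x": 0,"y": 0,"z": 0,"ax": 0,"ay": 0,"az": 0},{"jaw": -1,"x": 0,"y": 0,"z": 0,"ax": 0,"ay": 0,"az": 0},{"jaw": -1,"x": 0,"y": 0,"z": 0,"ax": 0,"ay": 0,"az": 0}]'

```text
time: 13.9
eef_pos: [540.5, 171.1, 37.2]
ee_rot: [-0.0, 0.998, 0.056, 0.0]
wrist_force: [-0.2, -1.9, 11.2]
finger_gap: 0.255
grasp_force: 55.0
```

Emit:
servo_tool --steps '[{"jaw": -1,"x": 0,"y": 0,"z": 0.01,"ax": 0,"ay": 0,"az": 0},{"jaw": -1,"x": 0,"y": 0,"z": 0.01,"ax": 0,"ay": 0,"az": 0},{"jaw": -1,"x": 0,"y": 0,"z": 0.01,"ax": 0,"ay": 0,"az": 0},{"jaw": -1,"x": 0,"y": 0,"z": 0,"ax": 0,"ay": 0,"az": 0},{"jaw": -1,"x": 0,"y": 0,"z": 0,"ax": 0,"ay": 0,"az": 0},{"jaw": -1,"x": 0,"y": 0,"z": 0,"ax": 0,"ay": 0,"az": 0},{"jaw": -1,"x": 0,"y": 0,"z": 0,"ax": 0,"ay": 0,"az": 0},{"jaw": -1,"x": 0,"y": 0,"z": 0,"ax": 0,"ay": 0,"az": 0}]'

```text
time: 14.7
eef_pos: [540.5, 171.1, 37.2]
ee_rot: [-0.0, 0.998, 0.056, 0.0]
wrist_force: [-6.2, -3.5, 23.2]
finger_gap: 0.253
grasp_force: 55.0
```

```bash
python3 m.py 4; python3 -c "
from h import *
o=get_obs();print(o['eef_pos'],o['ee_rot'],o['wrist_force'],o['wrist_torque'])"
```

```text
pose [540.53 171.15  37.19] [-0.000e+00  9.984e-01  5.600e-02  2.000e-04] h 21.9 F [-6.2 -3.5 23.2] M [-0.51  1.11  0.02] t 14.7
top red 123 mean [135.5   1.8  51.2] med z 51.3 x 117.1..149.5 y -21.1..21.3 [133.4  -0. ] [33.6 43.9] 1.6
top plain 0
scene red 229 mean [131.8  -1.6  51.3] med z 51.8 x 110.6..149.3 y -22.6..20.0 [130.3  -0.9] [41.5 44.1] 1.3
scene plain 65 mean [-132.5  -13.7   52.3] med z 52.8 x -149.0..-116.3 y -24.6..-1.3 [-132.1  -12.4] [36.6 24.6] 1.6
[540.56294363 171.15834     37.23651473] [-3.86607684e-05  9.98429222e-01  5.60272542e-02  1.82701040e-04] [-6.15271873 -3.16948541 23.62371975] [-0.53289001  1.14519367  0.01867244]
```

View pics/scene4.png

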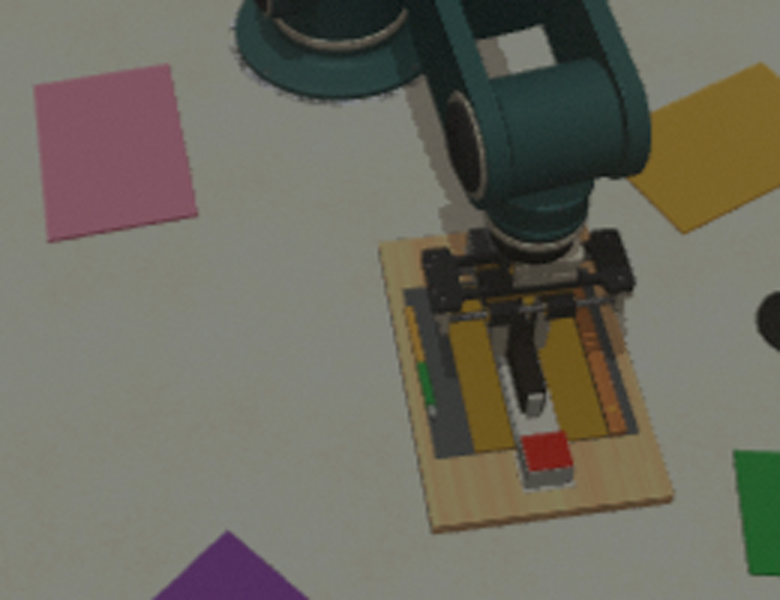

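The picture shows the rail flat on the amber pane, its red end seated (crop 548,452), with the pane edges and cutter unmoved. I'll relieve the small side load and check that it holds steady.

Emit:
servo_tool --steps '[{"jaw": -1,"x": -0.005,"y": 0.005,"z": 0,"ax": 0,"ay": 0,"az": 0},{"jaw": -1,"x": -0.005,"y": 0,"z": 0,"ax": 0,"ay": 0,"az": 0},{"jaw": -1,"x": 0,"y": 0,"z": 0,"ax": 0,"ay": 0,"az": 0},{"jaw": -1,"x": 0,"y": 0,"z": 0,"ax": 0,"ay": 0,"az": 0},{"jaw": -1,"x": 0,"y": 0,"z": 0,"ax": 0,"ay": 0,"az": 0},{"jaw": -1,"x": 0,"y": 0,"z": 0,"ax": 0,"ay": 0,"az": 0},{"jaw": -1,"x": 0,"y": 0,"z": 0,"ax": 0,"ay": 0,"az": 0},{"jaw": -1,"x": 0,"y": 0,"z": 0,"ax": 0,"ay": 0,"az": 0}]'

```text
time: 15.6
eef_pos: [540.6, 171.1, 37.2]
ee_rot: [-0.0, 0.998, 0.056, 0.001]
wrist_force: [-3.4, -1.3, 20.0]
finger_gap: 0.256
grasp_force: 55.0
```

```bash
python3 - <<'E'
from h import *
o=get_obs();print(o['eef_pos'],o['ee_rot'],o['wrist_force'],o['wrist_torque'])
# amber-pane and cutter pixels before / now, in the scene view
A=dict(np.load("scene0.npz"))["image"].astype(int);B=dict(np.load("scene4.npz"))["image"].astype(int)
for n,i in(("0",A),("4",B)):
    m=(i[...,0]-i[...,2]>55)&(i[...,0]-i[...,1]<40); c=m[225:247,350:405]; k=[np.where(r)[0][[0,-1]] if r.any() else None for r in c[::5]]; print(n,[tuple(map(int,v)) for v in k if v is not None])
E
```

```text
[540.55689604 171.14680174  37.22956418] [-2.11025029e-04  9.98428913e-01  5.60300727e-02  5.40550308e-04] [-3.39991728 -1.34615244 19.95763005] [-0.24202609  0.57970602  0.02422878]
0 [(3, 48), (4, 54), (5, 54), (6, 53), (7, 49)]
4 [(3, 48), (4, 54), (5, 54), (6, 52), (7, 49)]
```

```bash
python3 -c "
from bench import *
print(hand_in())"
```

```text
the job is handed in; nothing more can be done
None
```

The job is handed in with the rail on both pins, red end on the red collar, and held flat on the amber glass with about 20 N at the wrist, roughly 12 N of it on the glass; no shift of the glass or cutter showed in the pictures, and no verdict came back.

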